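# Release the ratchet clamp and lay the glued block in the tray

## Task

The glued handle block in the ratchet clamp has set: lift the clamp's pawl right up so that it stands clear of the teeth, then draw the toothed bar all the way back by its handle and leave it there with the pawl still up. Take the block out and set it down gently, not dropped, lying flat inside the shallow undivided tray. Leave the other things on the bench where they are.

Things in the scene. Friction and masses are not known exactly. Their poses are not given: they have to be found in the camera images.
- fixture: ratchet clamp on the bench, fixed: base board 76 mm wide (its x), 285 long (its y, -157 to 127), 12 thick; origin on the bench top, z up. In order along +y: fixed jaw (y -150 to -125, 60 wide, top 55 above the bench), the block, the sliding jaw on the toothed bar, the pawl, two cheeks (y 85 to 118, 30 wide, top 58), the bar's black handle. The bar is drawn towards +y
- pawl (a joint): pawl angle about its level pin (rad): 0 = down, nose between the bar's teeth, blocking withdrawal; grows as the nose end (jaw side) is lifted and swings up and back towards the cheeks; clear of the teeth above 0.2, stop at 0.6. The pin is stiff (0.05 N m): the pawl stays where it is left
- pawl_hinge (a point): point on the pawl's pin, 48 mm above the bench; the pin runs along the fixture's x axis
- pawl_tab (a point): grip point on the pawl's upright flat tab, 12 mm below its top. Steel plate, 10 mm thick (fixture x), 20 long (fixture y), top 88 above the bench when down, nothing beside it for 30 mm below its top. Pawl down: 44 mm from the pin towards the jaws (-y of the fixture) and 28 above it; turns about the pin with the pawl. Pinched across its thickness it can turn between the pads
- bar (a joint): how far the toothed bar with its sliding jaw is drawn back along the fixture's +y (m): about 0 = clamped, 0.055 = against its stop. Friction about 2 N; stays where left
- jaw (a point): top of the sliding jaw on the bar, 56 mm above the bench: 48 mm wide (fixture x); its 6 mm thick lip reaches 8 mm over the end of the block's top, so the block cannot be lifted until the jaw is drawn back. Moves with the bar
- bar_handle (a point): grip point on the black upright handle at the tail end of the toothed bar: a block 24 mm wide (fixture x), 16 mm thick (fixture y), from 16 to 85 mm above the bench; the point is on its middle, 65 mm above the bench (20 mm below its top). Moves with the bar
- block_center (a point): centre of the clamped loose block of dark wood with a light stripe round its sides: 34 mm (its x) x 90 mm (its y) x 36 mm high, about 90 g; lies in the clamp on the base board, its length along the fixture's y, its underside 12 mm above the bench
- tray_in (a point): centre of the inner floor of the plain shallow tray, fixed to the bench: outside 140 mm (its x) x 160 mm (its y) x 26 mm high, walls 4 mm, floor about 4 mm thick, one single compartment
- bin: deeper bin divided into six pockets, fixed to the bench, beside the tray, for other things: 140 x 160 mm (its x, y), 50 mm high; origin at the centre of its underside
- offcut: small loose dark wood offcut, 45 x 28 x 22 mm high, a bystander; origin at the centre of its underside
- paste_jar: loose squat jar with a steel lid, 52 mm across, 60 mm high, a bystander; origin at the centre of its underside
- oil_bottle: loose grey plastic bottle, 48 mm across, 120 mm high, a bystander; origin at the centre of its underside
- mallet: loose hammer lying flat, under 330 mm long, a bystander; its x axis runs along the handle to the head
- screwdriver: loose screwdriver lying flat, under 230 mm long, a bystander; its x axis runs from handle to tip
- mug: loose white mug, 76 mm across, 90 mm high, a bystander; origin at the centre of its underside
Mind the look-alikes: they are no part of the job. Leave any green or purple look-alike of the part that bears block_center alone.

How it is judged:
By the outcome, as a careful person would: the job done as asked, in the order asked, and still so for the second after the job is handed in, with the robot touching nothing.
It also fails if it takes over 64 s, if anything falls off the work surface, if the arm or the gripper's body presses on something with over 40 N, if the wrist force passes 120 N, or if a joint passes its speed limit or range.

## Robot

A 6-joint arm with a two-finger parallel gripper is mounted at the origin on the work surface. World frame = base frame: x ahead of the robot, y to its left, z up, the work surface at z = 0. Lengths are in mm, angles in rad, forces in N, time in s.
With the tool pointing down it reaches from about 400 to 925 mm from the base axis. Payload 12.5 kg.
Tool frame: the origin (TCP) lies midway between the tips of the shut fingers; the grasp point (between the pads) lies 19 mm behind it (env.tcp_to_grasp is the distance from the TCP to the grasp point, in mm); z points along the fingers, y is the line along which they close (so a half turn about z gives the same grasp; the last joint's range is limited). The gripper opens to 95 mm and grips with 3 to 60 N. Pads are 20 mm wide; open, the fingers measure 119 mm over their backs; the gripper's body (75 mm by 180 mm) begins 59 mm behind the grasp point.
Start: joints at [1.016, 0.491, 1.559, -0, 1.092, -0.106], TCP at [271.165, 563.131, 214.661] pointing down, gripper open.
Joint ranges: [-3.1, 3.1], [-0.84, 2.19], [0.05, 2.79], [-1.13, 4.28], [0.06, 2.93], [-2.69, 2.69]. Speed limits (rad/s): [2.22, 2.22, 2.79, 3.14, 3.14, 3.14].

## Interface

Orientations are given as [roll, pitch, yaw] about the fixed x, y, z axes, in that order (R = Rz(yaw) Ry(pitch) Rx(roll)).
In Python, from cell import env gives the robot as it stands. The module is installed in compiled form; this text tells all that it offers.
- The arm moves only by the tool step_arm, never from a script. Its argument "plan" is a list that holds one entry, the list of rows, each a list of 5 numbers: the shift along the tool's x, y, z in mm, then the turn about the tool's z in degrees, then the opening, from -1 (shut) to 1 (fully open). A call has 1 to 8 rows; each row is the pose to reach, as a shift and turn from the pose commanded when the call began, along the tool's axes at that moment; what a row does not reach only later rows make up. A row lasts 1/12 s, in which the tool goes at most 41.7 mm and 7.16 degrees, less where a joint would pass 70% of its speed; a pose out of reach is approached as far as the arm can. A call with a gripper value outside its range is refused whole. The fingers move at their own pace and stop on an object; the grip force is fixed at half the most. Time passes only in rows, so rows that repeat a pose let the fingers close. It gives the time, the measured TCP pose, the force, the opening and the grip force at its end, in the units of the state.
- env.state(): the state, without advancing time (a new reading comes with each control period).
- env.read_camera(name): name is "scene" or "top"; returns the picture (420x560x3 uint8, blue, green, red); there is no depth.
- env.get_calibration(name): a dict with "K" (3x3 intrinsics, pixels), "D" ([k1, k2, p1, p2, k3] as OpenCV has them; the pictures are not rectified), "extrinsics" (4x4, takes a point from world to camera coordinates). Camera axes: x right, y up, looking along -z (the intrinsics and any distortion apply to the point x, -y, -z); pixel columns grow to the right and rows downward; lengths in mm; the calibration is good to about 2 mm. A picture is of the moment at which its call begins. get_calibration takes no time and is no camera call.
- env.job_done(): hands the job in; it is judged then, once.
The state is a dict: "t": time; "joints": joint angles; "qvel": joint speeds; "tau": joint torques, N m; "eef_pos": TCP position; "tcp_rot": TCP orientation; "ft_force": force on the tool from outside, world axes, zero at the start; "moment": the same for the moment, N m; "opening": opening from 0.0 (shut) to 1.0 (fully open); "grip_force": force on a finger pad.
Only numpy, scipy, OpenCV 4.12 (cv2) and the standard library are available. Lean on these libraries where they do the work, as an engineer would, in place of code of your own. Each camera call takes 0.05 s, during which the arm holds its last target. There are 200 camera calls.

## Working session

There is one attempt and no reset: what is moved stays moved. The work goes in short steps, Python scripts to look and compute and a tool call to move; the robot and the scene stay as the last step left them, time stands still between calls to the robot, and variables do not carry over. Pictures are saved under pics/ and viewed, at most 10 in all, crops included, and the job is handed in when it is done.

Besides the shell and the picture viewer there is one more tool, called as name(argument=value, ...), one argument or row to a line, values as JSON. step_arm: Moves the arm, as the interface text tells. Its arguments: {"type":"object","properties":{"plan":{"type":"array"}},"required":["plan"]}

```bash
mkdir -p pics; cat > h.py <<'E'
import numpy as np, cv2
from cell import env
def cal(n):
    c=env.get_calibration(n); return np.array(c["K"],float),np.array(c["D"],float),np.array(c["extrinsics"],float)
def proj(n,P):
    K,D,E=cal(n); P=np.atleast_2d(P); c=P@E[:3,:3].T+E[:3,3]
    c=c*[1,-1,-1]; return cv2.projectPoints(c,np.zeros(3),np.zeros(3),K,D)[0][:,0]
def ray(n,uv,z):
    K,D,E=cal(n); u=cv2.undistortPoints(np.array(uv,float).reshape(-1,1,2),K,D)[:,0]
    d=np.c_[u[:,0],-u[:,1],-np.ones(len(u))]@E[:3,:3]; o=-E[:3,:3].T@E[:3,3]
    return o+d*((z-o[2])/d[:,2])[:,None]
E
python3 - <<'E'
from h import *
for n in("scene","top"):
    cv2.imwrite(f"pics/{n}0.png",cv2.resize(env.read_camera(n),(800,600),interpolation=cv2.INTER_CUBIC))
    K,D,X=cal(n);print(n,K.round(1).tolist(),(-X[:3,:3].T@X[:3,3]).round())
print(env.state())
E
```

```text
scene [[512.7, 0.0, 277.5], [0.0, 512.7, 212.0], [0.0, 0.0, 1.0]] [1000. -359.  983.]
top [[490.8, 0.0, 267.3], [0.0, 490.8, 211.7], [0.0, 0.0, 1.0]] [ 352.  -14. 1260.]
{'t': 0.1, 'joints': array([ 1.01638541e+00,  4.91481214e-01,  1.55940308e+00,  1.77352817e-05,
        1.09175698e+00, -1.05611832e-01]), 'qvel': array([ 0.00121514, -0.0029836 , -0.00142948,  0.00032011,  0.00073455,
        0.00118128]), 'tau': array([ 1.92619955e-03, -6.13627410e+01, -2.58600533e+01,  6.93244231e-02,
        4.70216037e-02, -4.57118119e-05]), 'eef_pos': array([271.03410097, 562.911135  , 214.12640582]), 'tcp_rot': array([-3.14055153e+00, -1.26184326e-04,  2.69278532e+00]), 'ft_force': array([-0.49124341,  0.17026269, -0.35323079]), 'moment': array([-0.02424109,  0.03050286,  0.01676995]), 'grip_force': 0.0, 'opening': 1.0004140091354787}
```

View pics/top0.png

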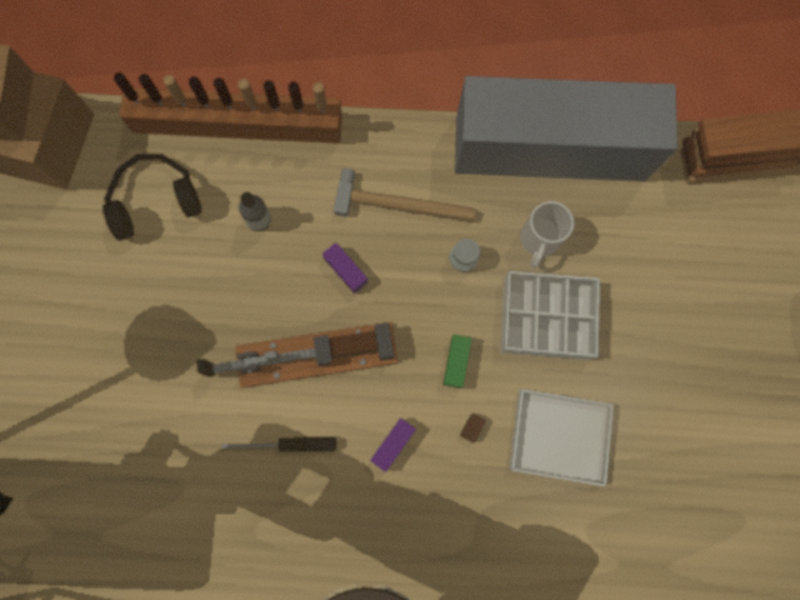

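View pics/scene0.png

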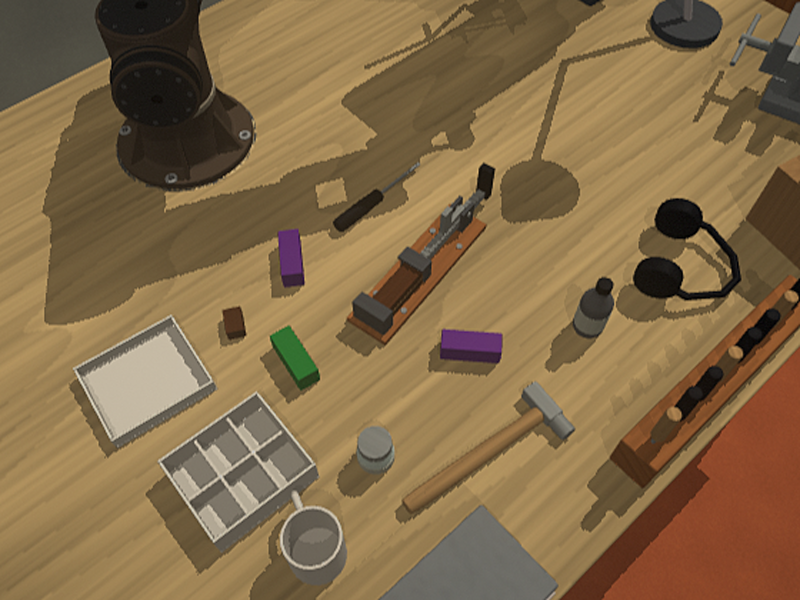

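The top view shows the clamp at about (237-398, 325-385) with its dark wood block at (355,345). The two purple blocks (345,267) and (393,445), the green block (458,360) and the offcut (473,427) are look-alikes. Only the dark block between the jaws fits the description. The tray is the undivided one at (563,437), and the bin is the one at (552,313). I'll enlarge the clamp in both views to confirm.

```bash
python3 - <<'E'
from h import *
a=env.read_camera("top")[215:280,130:290]; b=env.read_camera("scene")[105:250,235:355]
a=cv2.resize(a,None,fx=5,fy=5,interpolation=cv2.INTER_CUBIC)
b=cv2.resize(b,None,fx=4,fy=4,interpolation=cv2.INTER_CUBIC)
cv2.imwrite("pics/a.png",cv2.convertScaleAbs(a,alpha=1.7)); cv2.imwrite("pics/b.png",cv2.convertScaleAbs(b,alpha=1.4))
E
```

```text
(no output)
```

View pics/a.png

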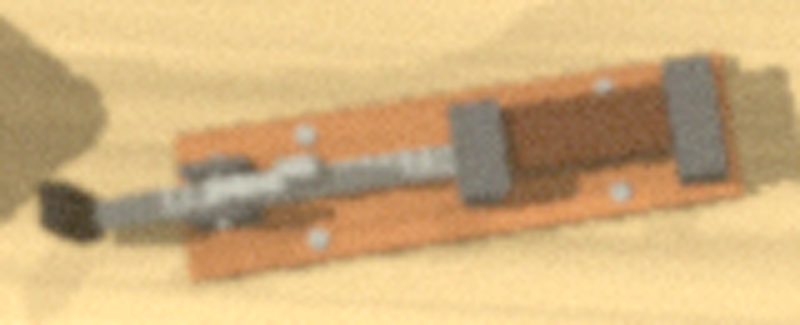

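View pics/b.png

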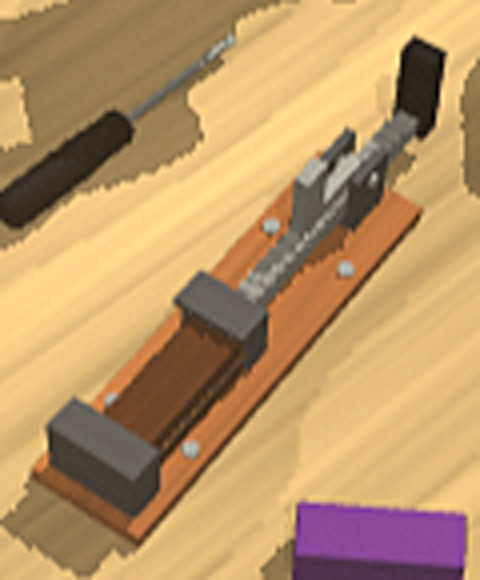

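```bash
cat >> h.py <<'E'
def w(f,p): 
    c,s=np.cos(f[2]),np.sin(f[2]); p=np.atleast_2d(p).astype(float)
    return np.c_[f[0]+c*p[:,0]-s*p[:,1],f[1]+s*p[:,0]+c*p[:,1],p[:,2]]
E
python3 - <<'E'
from h import *
from scipy.optimize import least_squares
fa=np.array([[38,127,12],[38,-157,12],[-38,-157,12],[-38,127,12]])
ta=np.array([[177,132],[718,55],[743,190],[192,280]])/5+[130,215]
ha=[[0,0,85]]
sa=np.array([[420,212],[135,533],[36,467]])/4+[235,105]
r=lambda f:np.r_[(proj("top",w(f,fa))-ta).ravel(),(proj("scene",w(f,fa[:3]))-sa).ravel()]
s=least_squares(r,[430,90,0.1],x_scale=[1,1,.01]);print("fix",s.x.round(3),s.fun.round(1))
f=s.x
for n,o,k in(("top",[130,215],5),("scene",[235,105],4)):
    pts=[[0,41+0,76+12-12]]
    for nm,p in dict(jawfix=[30,-125,55],blk=[0,-80,48],handletop=[0,140,85],pin=[0,90,48]).items():
        print(n,nm,((proj(n,w(f,p))-o)*k).round())
# handle top / tab top positions from picked pixels
iv=lambda P:np.c_[(P-f[:2])@[np.cos(f[2]),np.sin(f[2])],(P-f[:2])@[-np.sin(f[2]),np.cos(f[2])]].round(1) 
print("handle top top",iv(ray("top",np.array([[55,207]])/5+[130,215],85)[:,:2]),"scene",iv(ray("scene",np.array([[425,49]])/4+[235,105],85)[:,:2]))
print("tab top: top",iv(ray("top",np.array([[302,165]])/5+[130,215],88)[:,:2]),"scene",iv(ray("scene",np.array([[312,175]])/4+[235,105],88)[:,:2]))
print("jaw top: top",iv(ray("top",np.array([[478,150]])/5+[130,215],56)[:,:2]),"scene",iv(ray("scene",np.array([[222,303]])/4+[235,105],56)[:,:2]))
tr=np.array([[70,80,26],[70,-80,26],[-70,-80,26],[-70,80,26]])
tp=np.array([[518,390],[614,400],[607,486],[511,472]])*.7
r=lambda f,k:np.r_[(proj("top",w(f,tr[k]))-tp).ravel()]
for k in([0,1,2,3],):
    s=least_squares(r,[150,-150,0.],args=(k,),x_scale=[1,1,.01]);print("tray",s.x.round(3),s.fun.round(1))
print("tray rim scene",(proj("scene",w(s.x,tr))/.7).round())
E
```

```text
fix [5.08926e+02 1.28553e+02 2.06000e-01] [-1.  -0.3  0.3 -1.9  0.   0.1 -0.6 -0.5  0.2 -1.9  0.   1.  -2.6 -0.4]
top jawfix [[660.  56.]]
top blk [[580. 131.]]
top handletop [[122. 190.]]
top pin [[240. 183.]]
scene jawfix [[158. 447.]]
scene blk [[163. 370.]]
scene handletop [[390.  81.]]
scene pin [[338. 176.]]
handle top top [[ -3.  172.6]] scene [[  2.8 172.5]]
tab top: top [[-1.8 53.2]] scene [[ 4.5 53.2]]
jaw top: top [[ -3.  -29.1]] scene [[  2.6 -29. ]]
tray [ 3.87435e+02 -3.21015e+02 -7.80000e-02] [ 1.  -0.1 -1.7  1.4 -0.1 -0.9  0.9 -0.2]
tray rim scene [[213. 377.]
 [111. 440.]
 [ 70. 368.]
 [168. 312.]]
```

Fixture at (509, 129), yaw 0.206. The tab is at fixture y≈53, the handle at 172.5 and the jaw at -29, which matches the given sizes (pin at y≈97, between the cheeks; jaw lip 8 mm over the block). The two views agree to within 3 mm.

```bash
cat >> h.py <<'E'
F=np.array([508.926,128.553,0.206]); T=np.array([387.4,-321,-.078])
def go(p,yaw=F[2]+np.pi/2,f=F):
    s=env.state(); t=w(f,[p])[0]; R=cv2.Rodrigues(np.array([0,0,s["tcp_rot"][2]]))[0]@np.diag([1,-1,-1.])
    print(t.round(1),"shift",(R.T@(t-s["eef_pos"])).round(1),"turn",np.degrees((s["tcp_rot"][2]-yaw+np.pi)%(2*np.pi)-np.pi).round(2))
E
python3 - <<'E'
from h import *
go([0,53.2,130])
E
```

```text
[498.  180.6 130. ] shift [-370.4 -246.1   84.3] turn 52.48
```

step_arm(
  plan=[
    [[-28,-18,0,6,1],[-56,-37,0,13,1],[-84,-56,0,20,1],[-112,-74,0,26,1],[-140,-93,0,33,1],[-168,-112,0,40,1],[-196,-130,0,46,1],[-224,-149,0,52.5,1]],
  ],
)

```text
t: 0.87
eef_pos: [408.9, 330.3, 214.7]
tcp_rot: [3.141, -0.0, 1.771]
ft_force: [0.9, 0.5, 0.8]
opening: 0.999
grip_force: 0.0
```

```bash
python3 - <<'E'
from h import *
go([0,53.2,130])
E
```

```text
[498.  180.6 130. ] shift [-164.4   57.5   84.7] turn -0.31
```

step_arm(
  plan=[
    [[-28,10,14,0,1],[-56,20,28,0,1],[-84,30,42,0,1],[-112,40,56,0,1],[-140,49,70,0,1],[-164,57,80,-0.3,1],[-164.4,57.5,84,-0.3,0],[-164.4,57.5,84,-0.3,-0.1]],
  ],
)

```text
t: 1.53
eef_pos: [498.2, 181.5, 129.6]
tcp_rot: [-3.14, -0.0, 1.779]
ft_force: [-0.3, -0.4, 0.4]
opening: 0.911
grip_force: 0.0
```

```bash
python3 - <<'E'
from h import *
go([0,53.2,60])
b=env.read_camera("scene")[70:250,200:400]
cv2.imwrite("pics/c.png",cv2.resize(b,None,fx=3,fy=3,interpolation=cv2.INTER_CUBIC))
E
```

```text
[498.  180.6  60. ] shift [-0.8 -0.4 69.6] turn 0.14
```

View pics/c.png

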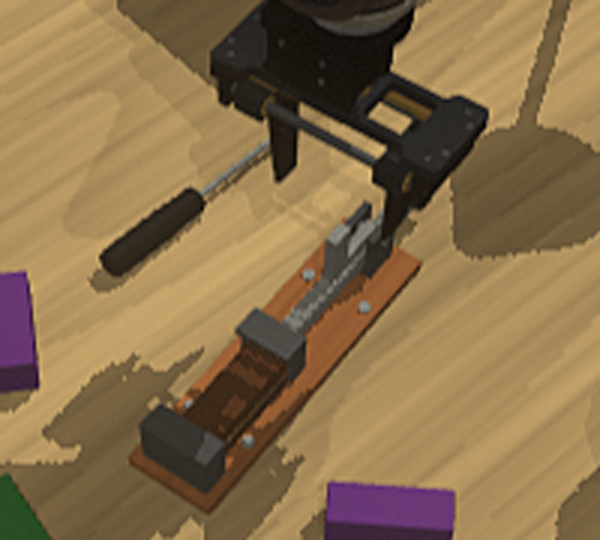

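The fingers straddle the tab line, with tips near (285,175) and (390,225) and the tab at (345,245). I'll descend and close.

step_arm(
  plan=[
    [[-0.8,-0.4,20,0,-0.2],[-0.8,-0.4,40,0,-0.2],[-0.8,-0.4,55,0,-0.2],[-0.8,-0.4,65,0,-0.2],[-0.8,-0.4,69,0,-0.2],[-0.8,-0.4,69,0,-0.2],[-0.8,-0.4,69,0,-0.5],[-0.8,-0.4,69,0,-0.6]],
  ],
)

```text
t: 2.25
eef_pos: [498.3, 182.0, 62.5]
tcp_rot: [3.14, -0.0, 1.782]
ft_force: [0.6, 0.4, 0.5]
opening: 0.314
grip_force: 0.0
```

step_arm(
  plan=[
    [[0,0,0,0,-0.7],[0,0,0,0,-0.8],[0,0,0,0,-0.9],[0,0,0,0,-1],[0,0,0,0,-1],[0,0,0,0,-1]],
  ],
)

```text
t: 2.75
eef_pos: [498.0, 181.6, 62.0]
tcp_rot: [3.141, -0.0, 1.782]
ft_force: [-1.7, -0.4, 6.6]
opening: 0.102
grip_force: 30.0
```

step_arm(
  plan=[
    [[1.7,0,-2.2,0,-1],[3.5,0,-4.2,0,-1],[5.4,0,-6.2,0,-1],[7.4,0,-8,0,-1],[9.5,0,-9.8,0,-1],[11.7,0,-11.4,0,-1],[14,0,-13,0,-1],[16.3,0,-14.3,0,-1]],
  ],
)

```text
t: 3.42
eef_pos: [494.8, 196.8, 75.7]
tcp_rot: [-3.141, 0.001, 1.782]
ft_force: [2.0, -9.0, -3.6]
opening: 0.102
grip_force: 30.0
```

step_arm(
  plan=[
    [[2.4,0,-1.3,0,-1],[4.8,0,-2.5,0,-1],[6.8,0,-3.4,0,-1],[8.9,0,-4.2,0,-1],[8.9,0,-4.2,0,-1]],
  ],
)

```text
t: 3.83
eef_pos: [492.9, 205.7, 80.1]
tcp_rot: [-3.142, 0.001, 1.782]
ft_force: [1.7, -8.0, 0.1]
opening: 0.102
grip_force: 30.0
```

```bash
python3 - <<'E'
from h import *
b=env.read_camera("scene")[70:220,250:400]
cv2.imwrite("pics/d.png",cv2.resize(b,None,fx=4,fy=4,interpolation=cv2.INTER_CUBIC))
go([0,172.5,140]); print(env.state()["ft_force"],env.state()["opening"])
E
```

```text
[473.6 297.4 140. ] shift [ 93.8   0.4 -59.9] turn 0.3
[ 1.00802402 -6.79876546  1.06396097] 0.1031998330482369
```

View pics/d.png

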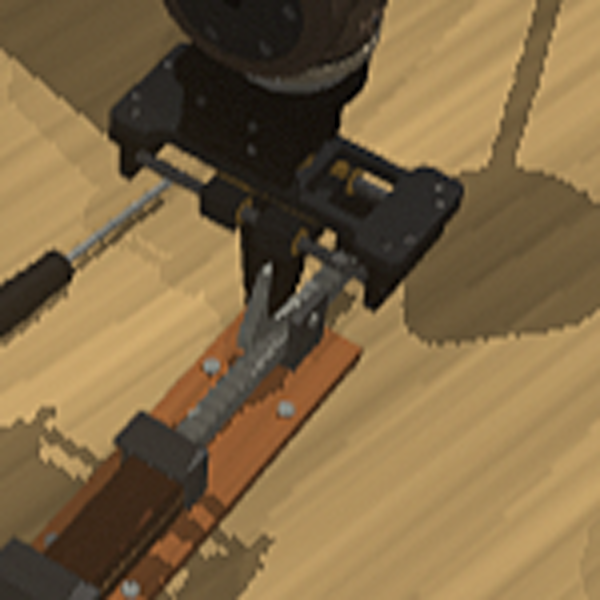

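The pawl is tilted up at (255,310), swung back towards the cheeks. I'll release it, rise and go to the handle.

step_arm(
  plan=[
    [[0,0,0,0,-0.4],[0,0,0,0,-0.2],[0,0,0,0,-0.2],[0,0,-15,0,-0.2],[0,0,-40,0,-0.2],[20,0,-60,0,-0.2],[55,0,-60,0,-0.2],[94,0.4,-60,0.3,-0.2]],
  ],
)

```text
t: 4.55
eef_pos: [473.9, 298.8, 141.6]
tcp_rot: [3.139, -0.001, 1.774]
ft_force: [0.2, 0.4, -0.0]
opening: 0.394
grip_force: 0.0
```

```bash
python3 - <<'E'
from h import *
b=env.read_camera("scene")[70:220,250:400]
cv2.imwrite("pics/e.png",cv2.resize(b,None,fx=4,fy=4,interpolation=cv2.INTER_CUBIC))
go([0,172.5,46])
E
```

```text
[473.6 297.4  46. ] shift [-7.4 -0.  95.1] turn -0.0
```

View pics/e.png

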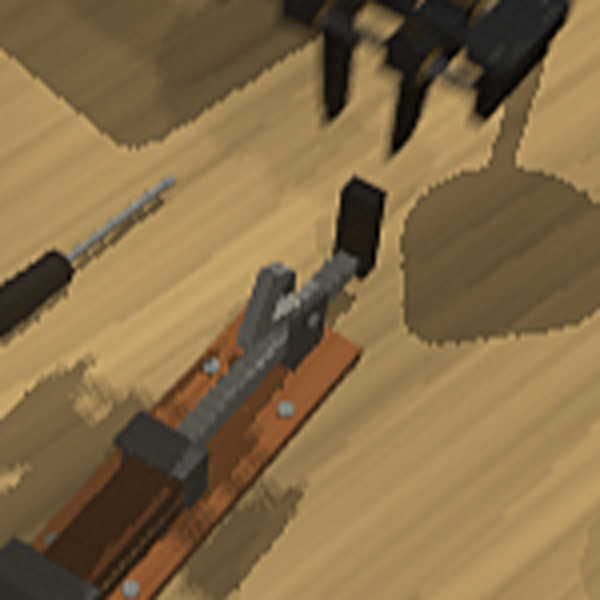

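The pawl stays up at (265,310). The handle is at (360,225), with the fingers above it. The arm is still settling, so I'll hold briefly.

step_arm(
  plan=[
    [[0,0,20,0,-0.2],[0,0,30,0,-0.2],[0,0,30,0,-0.2],[0,0,30,0,-0.2]],
  ],
)

```text
t: 4.93
eef_pos: [473.3, 297.8, 109.7]
tcp_rot: [-3.14, 0.0, 1.776]
ft_force: [-0.3, -0.0, -0.8]
opening: 0.401
grip_force: 0.0
```

```bash
python3 - <<'E'
from h import *
go([0,172.5,46])
E
```

```text
[473.6 297.4  46. ] shift [-0.5  0.3 63.7] turn -0.05
```

step_arm(
  plan=[
    [[-0.5,0.3,20,0,-0.2],[-0.5,0.3,40,0,-0.2],[-0.5,0.3,55,0,-0.2],[-0.5,0.3,63,0,-0.2],[-0.5,0.3,63,0,-0.4],[-0.5,0.3,63,0,-0.6],[-0.5,0.3,63,0,-1],[-0.5,0.3,63,0,-1]],
  ],
)

```text
t: 5.6
eef_pos: [473.8, 297.8, 48.1]
tcp_rot: [3.141, -0.0, 1.776]
ft_force: [-2.5, -2.5, 1.7]
opening: 0.25
grip_force: 30.0
```

step_arm(
  plan=[
    [[4,0,0,0,-1],[10,0,0,0,-1],[17,0,0,0,-1],[24,0,0,0,-1],[31,0,0,0,-1],[37,0,0,0,-1],[42,0,0,0,-1],[45,0,0,0,-1]],
  ],
)

```text
t: 6.27
eef_pos: [464.4, 342.8, 48.0]
tcp_rot: [3.141, -0.0, 1.777]
ft_force: [-3.4, -2.5, 7.0]
opening: 0.252
grip_force: 30.0
```

step_arm(
  plan=[
    [[3,0,0,0,-1],[6,0,0,0,-1],[8,0,0,0,-1],[10,0,0,0,-1],[10.5,0,0,0,-1],[11,0,0,0,-1],[11,0,0,0,-1]],
  ],
)

```text
t: 6.85
eef_pos: [462.5, 351.6, 48.0]
tcp_rot: [-3.141, 0.002, 1.777]
ft_force: [0.4, -15.6, 7.8]
opening: 0.251
grip_force: 30.0
```

The travel is 55 mm and the force has risen, so the bar is at its stop. I'll release and rise, then go over the block.

step_arm(
  plan=[
    [[0,0,0,0,-0.6],[0,0,0,0,-0.2],[0,0,0,0,-0.2],[0,0,-15,0,-0.2],[0,0,-40,0,-0.2],[0,0,-75,0,-0.2],[0,0,-105,0,-0.2],[0,0,-105,0,-0.2]],
  ],
)

```text
t: 7.52
eef_pos: [464.3, 354.5, 158.0]
tcp_rot: [3.133, -0.003, 1.777]
ft_force: [0.2, 0.7, 0.3]
opening: 0.397
grip_force: 0.0
```

```bash
python3 - <<'E'
from h import *
b=env.read_camera("scene")[70:250,220:400]
cv2.imwrite("pics/f.png",cv2.resize(b,None,fx=3,fy=3,interpolation=cv2.INTER_CUBIC))
go([0,-80,152])
E
```

```text
[525.3  50.2 152. ] shift [-309.9   -1.7    3.3] turn 0.01
```

View pics/f.png

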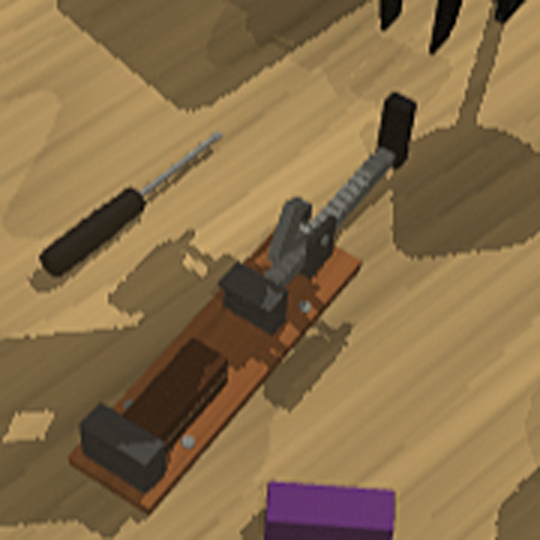

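The bar is fully back with its jaw at (255,290), the pawl is up at (290,230), and the block is free at (178,390).

step_arm(
  plan=[
    [[-35,0,0,0,0.1],[-75,0,0,0,0.1],[-115,0,0,0,0.1],[-155,0,0,0,0.1],[-195,-0.5,0,0,0.1],[-235,-1,0,0,0.1],[-270,-1,0,0,0.1],[-300,-1,0,0,0.1]],
  ],
)

```text
t: 8.23
eef_pos: [522.8, 56.8, 151.3]
tcp_rot: [-3.141, -0.0, 1.776]
ft_force: [-0.0, 0.1, -0.3]
opening: 0.551
grip_force: 0.0
```

step_arm(
  plan=[
    [[-8,0,10,0,0.1],[-8,0,20,0,0.1],[-8,0,30,0,0.1],[-8,0,30,0,0.1],[-8,0,30,0,0.1]],
  ],
)

```text
t: 8.65
eef_pos: [523.6, 52.4, 121.1]
tcp_rot: [-3.14, -0.001, 1.778]
ft_force: [-0.2, -0.4, 0.1]
opening: 0.549
grip_force: 0.0
```

```bash
python3 - <<'E'
from h import *
go([0,-80,24])
E
```

```text
[525.3  50.2  24. ] shift [-2.4  1.2 97.1] turn 0.08
```

step_arm(
  plan=[
    [[-2.4,1.2,25,0,0.1],[-2.4,1.2,50,0,0.1],[-2.4,1.2,75,0,0.1],[-2.4,1.2,90,0,0.1],[-2.4,1.2,96,0,0.1],[-2.4,1.2,97,0,0.1],[-2.4,1.2,97,0,-0.1],[-2.4,1.2,97,0,-0.2]],
  ],
)

```text
t: 9.32
eef_pos: [526.5, 49.3, 26.1]
tcp_rot: [3.14, 0.0, 1.777]
ft_force: [0.4, 0.3, -0.1]
opening: 0.462
grip_force: 0.0
```

step_arm(
  plan=[
    [[0,0,0,0,-0.3],[0,0,0,0,-0.5],[0,0,0,0,-0.7],[0,0,0,0,-1],[0,0,0,0,-1]],
  ],
)

```text
t: 9.73
eef_pos: [526.9, 49.1, 26.2]
tcp_rot: [3.139, 0.0, 1.776]
ft_force: [1.9, 3.8, 6.6]
opening: 0.358
grip_force: 30.0
```

step_arm(
  plan=[
    [[0,0,-5,0,-1],[0,0,-20,0,-1],[0,0,-45,0,-1],[0,0,-75,0,-1],[0,0,-105,0,-1],[0,0,-130,0,-1],[0,0,-140,0,-1],[0,0,-140,0,-1]],
  ],
)

```text
t: 10.4
eef_pos: [526.6, 48.8, 167.4]
tcp_rot: [3.138, 0.001, 1.776]
ft_force: [-0.1, 0.5, -0.7]
opening: 0.353
grip_force: 30.0
```

```bash
python3 - <<'E'
from h import *
s=env.state();print(s["eef_pos"],s["opening"],s["grip_force"],s["ft_force"])
go([0,0,120],T[2]+np.pi/2,T)
E
```

```text
[526.58545898  48.76058036 167.35817746] 0.3526546195311976 29.999625384807587 [-0.11025686  0.50318728 -0.66698355]
[ 387.4 -321.   120. ] shift [-333.6 -211.8   47.4] turn 16.25
```

step_arm(
  plan=[
    [[-20,-13,0,1,-1],[-48,-30,0,3,-1],[-78,-49,0,5,-1],[-108,-68,0,7,-1],[-138,-87,0,9,-1],[-168,-106,0,11,-1],[-196,-124,0,13,-1],[-220,-140,0,15,-1]],
  ],
)

```text
t: 11.07
eef_pos: [432.2, -196.6, 163.6]
tcp_rot: [-3.139, -0.001, 1.512]
ft_force: [0.7, -0.6, -0.1]
opening: 0.355
grip_force: 30.0
```

```bash
python3 - <<'E'
from h import *
go([0,0,120],T[2]+np.pi/2,T)
E
```

```text
[ 387.4 -321.   120. ] shift [-126.8  -37.5   43.6] turn 1.12
```

step_arm(
  plan=[
    [[-25,-8,6,1,-1],[-52,-16,15,1,-1],[-80,-24,25,1,-1],[-105,-31,35,1,-1],[-122,-37,42,1,-1],[-126,-37.5,43,1,-1],[-126,-37.5,43,1,-1],[-126,-37.5,43,1,-1]],
  ],
)

```text
t: 11.73
eef_pos: [389.1, -318.0, 121.4]
tcp_rot: [-3.14, -0.001, 1.497]
ft_force: [-0.7, -0.4, -1.0]
opening: 0.355
grip_force: 30.0
```

```bash
python3 - <<'E'
from h import *
go([0,0,20],T[2]+np.pi/2,T)
a=env.read_camera("top")[230:370,300:460]; b=env.read_camera("scene")[180:340,30:190]
cv2.imwrite("pics/g.png",np.hstack([cv2.resize(i,(400,400),interpolation=cv2.INTER_CUBIC) for i in(a,b)]))
E
```

```text
[ 387.4 -321.    20. ] shift [ -3.1  -1.5 101.4] turn 0.23
```

View pics/g.png

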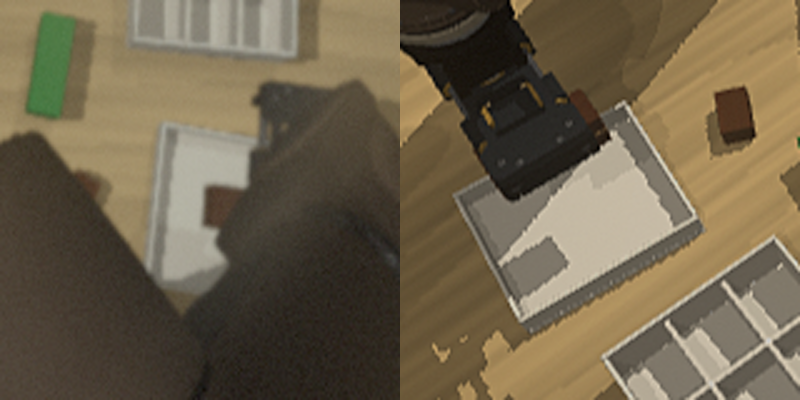

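The block is over the tray in the top view, at (220,205) inside (150-255, 125-285). I'll descend, slowly at the end.

step_arm(
  plan=[
    [[-3,-1.5,20,0.2,-1],[-3,-1.5,45,0.2,-1],[-3,-1.5,68,0.2,-1],[-3,-1.5,84,0.2,-1],[-3,-1.5,92,0.2,-1],[-3,-1.5,96,0.2,-1],[-3,-1.5,97,0.2,-1],[-3,-1.5,97,0.2,-1]],
  ],
)

```text
t: 12.5
eef_pos: [388.0, -321.6, 25.7]
tcp_rot: [3.141, 0.0, 1.494]
ft_force: [1.1, -0.7, -0.8]
opening: 0.354
grip_force: 30.0
```

step_arm(
  plan=[
    [[0,0,1,0,-1],[0,0,2,0,-1],[0,0,3,0,-1],[0,0,4,0,-1],[0,0,4,0,-1]],
  ],
)

```text
t: 12.92
eef_pos: [387.6, -321.7, 21.1]
tcp_rot: [3.141, 0.0, 1.494]
ft_force: [0.0, 0.2, -0.6]
opening: 0.356
grip_force: 30.0
```

step_arm(
  plan=[
    [[0,0,0.7,0,-1],[0,0,1.4,0,-1],[0,0,2.1,0,-1],[0,0,2.1,0,-1]],
  ],
)

```text
t: 13.25
eef_pos: [387.6, -321.6, 18.8]
tcp_rot: [-3.141, -0.0, 1.494]
ft_force: [-0.0, -0.9, -1.3]
opening: 0.357
grip_force: 30.0
```

step_arm(
  plan=[
    [[0,0,0.5,0,-1],[0,0,1,0,-1],[0,0,1,0,-1]],
  ],
)

```text
t: 13.5
eef_pos: [387.6, -321.7, 18.2]
tcp_rot: [3.141, 0.0, 1.494]
ft_force: [-1.1, 1.3, 3.1]
opening: 0.352
grip_force: 30.0
```

Contact has begun, at the height expected. One nudge more, then release.

step_arm(
  plan=[
    [[0,0,0.4,0,-1],[0,0,0.4,0,-1]],
  ],
)

```text
t: 13.67
eef_pos: [387.6, -321.7, 18.2]
tcp_rot: [3.141, 0.0, 1.494]
ft_force: [-1.2, 1.6, 9.8]
opening: 0.356
grip_force: 30.0
```

step_arm(
  plan=[
    [[0,0,0,0,-0.2],[0,0,0,0,-0.1],[0,0,0,0,0],[0,0,0,0,0.1],[0,0,0,0,0.1],[0,0,-8,0,0.1],[0,0,-25,0,0.1],[0,0,-50,0,0.1]],
  ],
)

```text
t: 14.33
eef_pos: [387.0, -321.1, 67.3]
tcp_rot: [-3.139, -0.002, 1.494]
ft_force: [-0.5, 0.5, 0.3]
opening: 0.547
grip_force: 0.0
```

step_arm(
  plan=[
    [[0,0,-35,0,0.1],[0,0,-70,0,0.1],[0,30,-100,0,0.1],[0,70,-110,0,0.1],[30,105,-110,0,0.1],[60,140,-110,0,0.1],[90,165,-110,0,0.1],[110,180,-110,0,0.1]],
  ],
)

```text
t: 15.0
eef_pos: [577.5, -223.8, 178.2]
tcp_rot: [3.141, -0.0, 1.494]
ft_force: [0.0, -0.6, -0.0]
opening: 0.55
grip_force: 0.0
```

step_arm(
  plan=[
    [[0,0,0,0,0.1],[0,0,0,0,0.1],[0,0,0,0,0.1],[0,0,0,0,0.1]],
  ],
)

```text
t: 15.33
eef_pos: [574.8, -226.7, 177.9]
tcp_rot: [-3.141, 0.0, 1.493]
ft_force: [-0.3, -0.4, 0.1]
opening: 0.551
grip_force: 0.0
```

```bash
python3 - <<'E'
from h import *
b=env.read_camera("scene")
cv2.imwrite("pics/i.png",cv2.resize(b[60:360,30:430],(800,600),interpolation=cv2.INTER_CUBIC))
E
```

```text
(no output)
```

View pics/i.png

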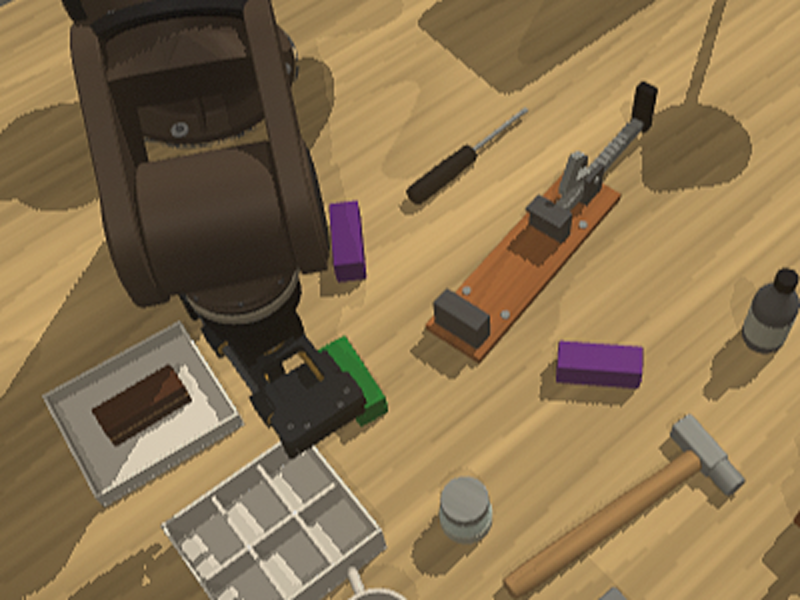

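The block lies flat in the tray at (142,405). The bar is back at (640,110) and the pawl is up at (572,175). The gripper is clear, 178 mm up. Handing in.

```bash
python3 -c "
from cell import env
print(env.job_done())"
```

```text
the job is handed in; nothing more can be done
None
```

The job is handed in at about 15 s of the 64 s allowed: the pawl is up, the bar is drawn back to its stop, the block lies flat in the undivided tray, and I saw no bystander moved (the offcut was hidden by the arm in the last picture).

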